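# Touch off a probe head and hold it in the setting corner

### The job

Take the orange probe head out of its stand by the neck and touch its tip down on the middle of the red post's sprung brass contact so that the contact clearly gives, then do the same on the blue one; leave the yellow contact and the other things on the bench alone. Then bring the head upright into the steel setting corner, between the fences but with its probe tip hanging a centimetre or so clear of the plate, and press two neighbouring sides of the orange body flat and firmly against both fences at once. Finish while still gripping it and pressing it there: do not let go.

Things in the scene. Friction and masses are not known exactly. Their poses are not given: they have to be found in the camera images.
- head: Loose probe head, about 0.15 to 0.31 kg. Origin at the tip of its probe, z up along its axis. Brass probe 6 mm thick (4 mm at the tip) from z = 0 to 25 mm; orange square body 44 x 44 mm from z = 25 to 60 mm; aluminium square grip neck 26 x 26 mm from z = 60 to 105 mm. All are centred on the axis with sides along its x and y. At the start it hangs upright in the stand, the orange body resting on the stand's top.
- stand: Fixed black block 70 x 70 x 30 mm with a 17 mm hole through its middle, in which the probe hangs with a few mm of play. Origin: centre of its underside.
- red_post: Fixed black block 50 x 50 x 28 mm with a flat red ring (42 mm across, top at 31 mm) around a sprung brass contact 18 mm across, standing 40 mm above the bench when up. Origin: centre of its underside.
- red_pad (a joint): Travel of the brass contact of the red post: 0 up, grows as it is pressed straight down, stop at 0.006 m. Spring: 1 N to start, 0.5 N more per mm, 4 N at the stop.
- red_top (a point): Centre of the top face of the brass contact of the red post (moves down with it).
- blue_post: Fixed black block 50 x 50 x 28 mm with a flat blue ring (42 mm across, top at 31 mm) around a sprung brass contact 18 mm across, standing 40 mm above the bench when up. Origin: centre of its underside.
- blue_pad (a joint): Travel of the brass contact of the blue post: 0 up, grows as it is pressed straight down, stop at 0.006 m. Spring: 1 N to start, 0.5 N more per mm, 4 N at the stop.
- blue_top (a point): Centre of the top face of the brass contact of the blue post (moves down with it).
- yellow_post: Fixed black block 50 x 50 x 28 mm with a flat yellow ring (42 mm across, top at 31 mm) around a sprung brass contact 18 mm across, standing 40 mm above the bench when up. Origin: centre of its underside.
- yellow_pad (a joint): Travel of the brass contact of the yellow post: 0 up, grows as it is pressed straight down, stop at 0.006 m. Spring: 1 N to start, 0.5 N more per mm, 4 N at the stop.
- yellow_top (a point): Centre of the top face of the brass contact of the yellow post (moves down with it).
- nest: Fixed setting corner: aluminium plate 120 x 120 x 10 mm lying on the bench, origin at the centre of its underside, z up, with two upright dark steel fences on it. The fences' tops are 65 mm above the bench.
- fence_far: Fence along the nest's +x side, 12 mm thick, 105 mm long, 55 mm tall above the plate; its working face looks to the nest's -x and lies at x = 40 mm in the nest's frame. Rigid. Origin: centre of its foot, on the plate's top.
- fence_left: Fence along the nest's +y side, 12 mm thick, 93 mm long, 55 mm tall above the plate; its working face looks to the nest's -y and lies at y = 40 mm in the nest's frame. Rigid. Origin: centre of its foot, on the plate's top.
- corner (a point): Inner corner where both fences' working faces meet the plate's top, at (40, 40, 10) mm in the nest's frame, axes as the nest's. The free space of the nest lies towards -x and -y of it. With the orange body in the corner, the head's axis is 22 mm from either face.
- servo_a: Loose black hobby servo, 54 x 20 x 42 mm, standing; bystander.
- servo_b: Second loose black hobby servo, 54 x 20 x 42 mm, standing; bystander.
- bracket: Loose orange U-shaped servo bracket, 60 x 25 x 38 mm; bystander.
- jar: Loose clear jar with a black cap, 50 mm across, 60 mm tall; bystander.
- driver: Loose screwdriver lying on the bench; bystander.
- wrench: Loose small wrench, 130 mm, lying on the bench; bystander.
- meter: Loose yellow handheld meter, 160 x 80 mm, 43 mm high, lying on its back; bystander.
Things that resemble listed ones, but are neither listed nor needed, are in the scene too. Leave any pink or turquoise look-alike of the red_post alone.

How it is judged:
By the outcome, as a careful person would: the job done as asked, in the order asked, and still so for the second after the job is handed in, while the arm keeps its last pose, push and grip.
It also fails if it takes over 64 s, if anything falls off the work surface, if the arm or the gripper's body presses on something with over 40 N, if the wrist force passes 120 N, or if a joint passes its speed limit or range.

### The arm

A 6-joint arm with a two-finger parallel gripper is mounted at the origin on the work surface. World frame = base frame: x ahead of the robot, y to its left, z up, the work surface at z = 0. Lengths are in m, angles in degrees, forces in N, time in s.
With the tool pointing down it reaches from about 0.3 to 0.75 m from the base axis. Payload 8.5 kg.
Tool frame: the origin (TCP) lies between the finger pads; the fingertips stand 17 mm ahead of it and the grasp point (between the pads) lies 2 mm behind it; z points along the fingers, y is the direction in which the jaws open and shut (so a half turn about z gives the same grasp; the last joint's range is limited). The gripper opens to 85 mm and grips with 20 to 120 N. Pads are 22 mm wide; open, the fingers measure 114 mm over their backs; the gripper's body (76 mm by 85 mm) begins 54 mm behind the grasp point. The pads swing forward as they close: fully open they stand 13 mm farther back than shut.
Start: joints at [-81.549, 21.807, 74.336, -0, 83.858, -12.336], TCP at [0.195, -0.514, 0.248] pointing down, gripper open.
Joint ranges: [-178.18, 178.18], [-50.72, 133.34], [12.68, 142.11], [-81.47, 261.47], [9.98, 163.14], [-165.26, 165.26]. Speed limits (degrees/s): [136.94, 136.94, 180, 180, 180, 180].

### API

Orientations are given as a 3x3 rotation matrix whose columns are the frame's x, y, z axes.
In Python, from rig import readout, eyes, env gives the robot as it stands.
- The arm moves only by the tool arm_command, never from a script. Its argument "rows" is text: rows parted by semicolons, each of 7 numbers parted by spaces: the closure, from 0 (fully open) to 1 (shut), then the shift along the tool's x, y, z in mm, then the turn, a rotation vector about the tool's x, y, z in degrees. In form: grip dx dy dz rx ry rz; .... A call has 1 to 5 rows; each row shifts and turns the commanded pose from where the row before left it, along the tool's axes as they then stand; what a row does not reach is not made up. A row lasts 1/12 s, in which the tool goes at most 41.7 mm and 7.16 degrees, less where a joint would pass 70% of its speed; a pose out of reach is approached as far as the arm can. A call with a gripper value outside its range is refused whole. The fingers move at their own pace and stop on an object; "squeeze" is the grip in N (left out, the last holds). Time passes only in rows, so rows that do not move let the fingers close. It gives the time, the measured TCP pose, the force and the opening at its end, in the units of the state.
- readout.observe(): the state, without advancing time (a new reading comes with each control period).
- eyes.get_image(name): name is "side" or "top"; returns the picture (384x512x3 uint8, red, green, blue); there is no depth.
- eyes.camera_model(name): a dict with "mtx" (3x3 intrinsics, pixels), "k1" (the pictures are not rectified: a ray, as slopes to the right and down, at radius r is drawn at 1 + k1 r^2 times it, then the intrinsics apply), "view" (4x4, takes a point from world to camera coordinates). Camera axes: x right, y up, looking along -z (the intrinsics and any distortion apply to the point x, -y, -z); pixel columns grow to the right and rows downward; lengths in m; the calibration is good to about 2 mm. A picture is of the moment at which its call begins. camera_model takes no time and is no camera call.
- env.close_job(): hands the job in, once; it reports no verdict.
The state is a dict: "time_s": time; "q": joint angles; "qvel": joint speeds; "joint_efforts": joint torques, N m; "position": TCP position; "tool_rot": TCP orientation; "ft_force": force on the tool from outside, world axes, zero at the start; "wrist_torque": the same for the moment, N m; "grip_width": finger opening in m.
Only numpy, scipy, OpenCV 4.12 (cv2) and the standard library are available. Lean on these libraries where they do the work, as an engineer would, in place of code of your own. Each camera call takes 0.05 s, during which the arm holds its last target. There are 200 camera calls.

## Working session

There is one attempt and no reset: what is moved stays moved. The work goes in short steps, Python scripts to look and compute and a tool call to move; the robot and the scene stay as the last step left them, time stands still between calls to the robot, and variables do not carry over. Pictures are saved under pics/ and viewed, about 8 in all and at most 12, crops included, and the job is handed in when it is done.

Besides the shell and the picture viewer there is one more tool, called after "Request:" as a command line: name --argument value ..., lists and objects as JSON in quotes. arm_command: Moves the arm, as the interface text tells. Its arguments: {"type":"object","properties":{"rows":{"type":"string"},"squeeze":{"type":"number"}},"required":["rows"]}

```bash
mkdir -p pics; cat > h.py <<'E'
import numpy as np, cv2
from rig import readout, eyes, env
def cam(n):
    m=eyes.camera_model(n); return np.array(m['mtx']),m['k1'],np.array(m['view'])
def proj(n,p):
    K,k,V=cam(n); c=V[:3,:3]@np.array(p,float)+V[:3,3]; s=np.array([c[0],-c[1]])/-c[2]; s=s*(1+k*(s@s)); return K[:2,:2]@s+K[:2,2]
def ray(n,uv):
    K,k,V=cam(n); d=np.linalg.inv(K[:2,:2])@(np.array(uv,float)-K[:2,2]); s=d.copy()
    for _ in range(30): s=d/(1+k*(s@s))
    R=V[:3,:3]; o=-R.T@V[:3,3]; return o, R.T@np.array([s[0],-s[1],-1])
def atz(n,uv,z):
    o,d=ray(n,uv); return o+d*(z-o[2])/d[2]
def crop(n,x0,y0,x1,y1,f,name,im=None):
    im=eyes.get_image(n) if im is None else im
    c=cv2.resize(im[y0:y1,x0:x1],None,fx=f,fy=f,interpolation=cv2.INTER_CUBIC); cv2.imwrite('pics/'+name+'.png',c[:,:,::-1])
E
python3 - <<'E'
from h import *
t=eyes.get_image('top');s=eyes.get_image('side');np.save('t.npy',t);np.save('s.npy',s)
crop('top',0,0,512,384,1.56,'top0',t);crop('side',0,0,512,384,1.56,'side0',s)
for n in('top','side'):
    K,k,V=cam(n);print(K,k,-V[:3,:3].T@V[:3,3],V[:3,:3])
print(readout.observe())
E
```

```text
[[351.96010057   0.         249.66638954]
 [  0.         351.96010057 196.17771436]
 [  0.           0.           1.        ]] -0.06502972367231505 [0.40891434 0.08839606 1.06455623] [[-0.01415303 -0.99928972 -0.03492497]
 [ 0.98682752 -0.01958896  0.16058555]
 [-0.16115564 -0.03219215  0.98640384]]
[[442.73199153   0.         257.15598885]
 [  0.         442.73199153 185.99615487]
 [  0.           0.           1.        ]] -0.004600758002214019 [ 0.55092732 -0.67725241  1.00132518] [[ 0.99916606 -0.04002837 -0.00805666]
 [ 0.03603929  0.77182084  0.6348179 ]
 [-0.01919243 -0.63457886  0.77261978]]
{'time_s': 0.1, 'q': array([-8.15478402e+01,  2.18375149e+01,  7.43771960e+01, -7.19857573e-04,
        8.38568296e+01, -1.23346832e+01]), 'qvel': array([ 0.02075085, -0.08639396, -0.14343802,  0.01416746,  0.09429272,
       -0.12732923]), 'joint_efforts': array([ 4.40248463e-03, -4.49222946e+01, -2.31656456e+01, -1.19497331e-04,
        3.63604842e-03,  2.23902305e-05]), 'position': array([ 0.1951622 , -0.5139727 ,  0.24778881]), 'tool_rot': array([[ 9.34906741e-01,  3.54893431e-01, -1.95882147e-04],
       [ 3.54893394e-01, -9.34905962e-01,  1.23321900e-03],
       [ 2.54529933e-04, -1.22246203e-03, -9.99999220e-01]]), 'ft_force': array([-0.43284592,  0.13856014,  1.23218707]), 'wrist_torque': array([ 0.0205745 , -0.02675525, -0.00603069]), 'grip_width': 0.08539848532129708}
```

View pics/top0.png

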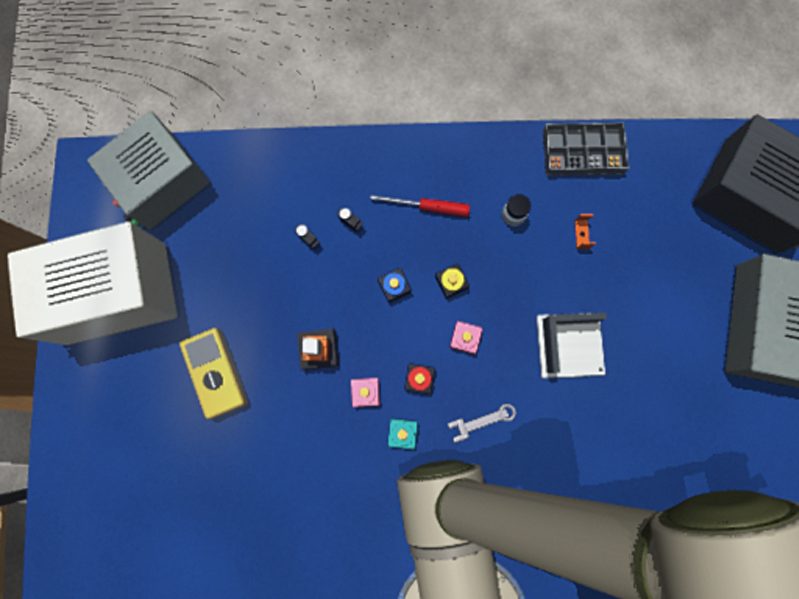

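View pics/side0.png

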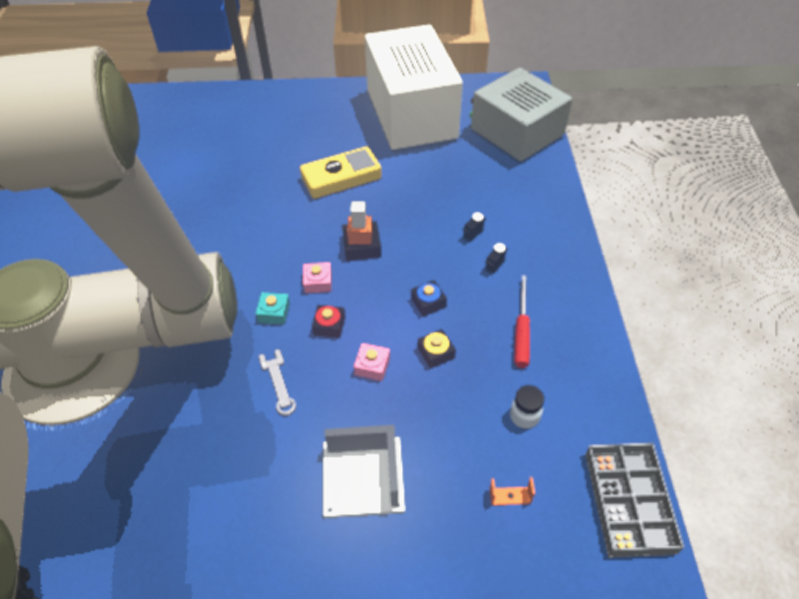

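```bash
python3 - <<'E'
from h import *
t=np.load('t.npy');s=np.load('s.npy')
def tile(im,x,y): return cv2.resize(im[y:y+43,x:x+57],(399,301),interpolation=cv2.INTER_CUBIC)
o=np.vstack([np.hstack([tile(t,175,202),tile(t,340,198)]),np.hstack([tile(s,203,125),tile(s,203,270)])])
for k in range(0,800,35): cv2.line(o,(k,299),(k,303),(255,255,0),1)
cv2.imwrite('pics/c1.png',o[:,:,::-1])
# contacts: brass px (yellowish) near expected
for n,im,pts in(('top',t,{'red':(269,242),'blue':(253,182),'yel':(290,179)}),('side',s,{'red':(210,202),'blue':(275,187),'yel':(280,220)})):
    hsv=cv2.cvtColor(im,cv2.COLOR_RGB2HSV)
    for c,(x,y) in pts.items():
        w=hsv[y-10:y+11,x-10:x+11].astype(int)
        m=(w[...,0]>14)&(w[...,0]<32)&(w[...,1]>80)&(w[...,2]>110)
        yy,xx=np.nonzero(m);u=(xx.mean()+x-10,yy.mean()+y-10);
        if c in('red','blue'):
            r=((w[...,0]<8)|(w[...,0]>172))&(w[...,1]>150)&(w[...,2]>100) if c=='red' else (w[...,0]>95)&(w[...,0]<125)&(w[...,2]>160)
            ry,rx=np.nonzero(r|m);e=cv2.minAreaRect(np.c_[rx,ry].astype(np.float32));ru=(e[0][0]+x-10,e[0][1]+y-10)
        else: ru=(0,0)
        print(n,c,m.sum(),np.round(u,1),atz(n,u,.040).round(4),'ring',np.round(ru,1),atz(n,ru,.031).round(4))
E
```

```text
top red 31 [268.6 242.3] [0.4404 0.0689 0.04  ] ring [269. 242.] [0.4414 0.0677 0.031 ]
top blue 22 [252.1 181.1] [0.6216 0.114  0.04  ] ring [252.5 181.5] [0.6222 0.113  0.031 ]
top yel 169 [289.8 178.6] [0.6268 0.0019 0.04  ] ring [0 0] [1.3135 1.0141 0.031 ]
side red 27 [209.4 200.3] [0.4421 0.0677 0.04  ] ring [210.  202.5] [0.4429 0.067  0.031 ]
side blue 16 [274.2 185.6] [0.6229 0.1114 0.04  ] ring [275. 185.] [0.6258 0.121  0.031 ]
side yel 187 [279.3 219.7] [ 0.6288 -0.0058  0.04  ] ring [0 0] [-0.51    1.2279  0.031 ]
```

View pics/c1.png

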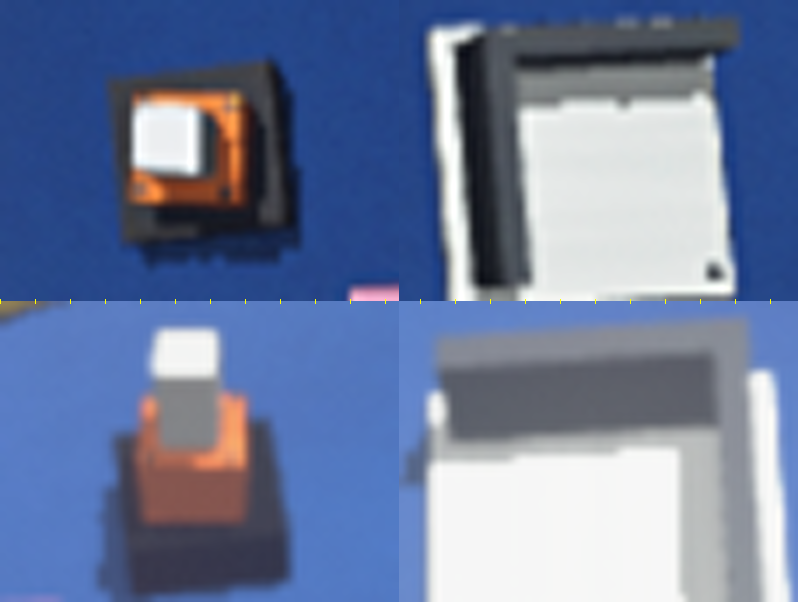

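```bash
python3 - <<'E'
from h import *
org={'ht':('top',175,202,0,0),'nt':('top',340,198,399,0),'hs':('side',203,125,0,301),'ns':('side',203,270,399,301)}
def P(k,p,z):
    n,x0,y0,a,b=org[k]; return atz(n,(x0+(p[0]-a+.5)/7-.5,y0+(p[1]-b+.5)/7-.5),z)[:2].round(4)
print('necktop z110',[P('ht',p,.110) for p in((133,104),(201,103),(204,175),(135,170))])
print('necktop side',[P('hs',p,.110) for p in((155,330),(219,330),(218,377),(152,376))])
print('bodytop',[P('ht',p,.065) for p in((136,93),(240,93),(246,203),(131,205))])
print('bodyside',[P('hs',p,.065) for p in((142,396),(247,396),(247,467),(139,465))])
print('stand',[P('ht',p,.03) for p in((110,82),(275,62),(293,220),(125,242))])
print('far inner top',[P('nt',p,.065) for p in((517,54),(738,47),(487,26),(738,22))])
print('left inner top',[P('nt',p,.065) for p in((513,60),(527,285))])
print('plate top corners: inner foot?',[P('nt',p,.01) for p in((735,295),(432,28),(448,295))])
print('side left inner top',[P('ns',p,.065) for p in((440,370),(715,353),(436,338),(748,319))])
print('side left foot',[P('ns',p,.01) for p in((450,440),(715,428))])
E
```

```text
necktop z110 [array([0.5116, 0.2744]), array([0.5116, 0.2475]), array([0.4834, 0.2462]), array([0.4857, 0.2733])]
necktop side [array([0.4871, 0.2754]), array([0.5138, 0.2741]), array([0.5132, 0.2461]), array([0.4861, 0.2481])]
bodytop [array([0.521 , 0.2819]), array([0.5202, 0.2389]), array([0.4752, 0.2363]), array([0.4751, 0.2835])]
bodyside [array([0.4786, 0.2827]), array([0.5237, 0.2805]), array([0.5232, 0.238 ]), array([0.4777, 0.2414])]
stand [array([0.5298, 0.2999]), array([0.5371, 0.2293]), array([0.4701, 0.2216]), array([0.4619, 0.2928])]
far inner top [array([ 0.5398, -0.1834]), array([ 0.5409, -0.2742]), array([ 0.5516, -0.1719]), array([ 0.5512, -0.275 ])]
left inner top [array([ 0.5374, -0.1816]), array([ 0.4461, -0.1818])]
plate top corners: inner foot? [array([ 0.4421, -0.2851]), array([ 0.5591, -0.1624]), array([ 0.4446, -0.1629])]
side left inner top [array([ 0.4492, -0.1851]), array([ 0.541 , -0.1829]), array([ 0.4475, -0.1732]), array([ 0.5525, -0.1707])]
side left foot [array([ 0.4475, -0.1833]), array([ 0.5397, -0.1828])]
```

Request:
arm_command --rows "0 0 0 0 0 0 5.2; 0 0 0 0 0 0 5.2; 0 0 0 0 0 0 5.2; 0 0 0 0 0 0 5.2" --squeeze 60

```text
time_s: 0.43
position: [0.1952, -0.514, 0.2479]
tool_rot: [[1.0, -0.005, -0.0], [-0.005, -1.0, 0.001], [-0.0, -0.001, -1.0]]
ft_force: [0.3, 0.7, 0.4]
grip_width: 0.0855
```

Request:
arm_command --rows "0 12 -31 0 0 0 0; 0 12 -31 0 0 0 0; 0 12 -31 0 0 0 0; 0 12 -31 0 0 0 0; 0 12 -31 0 0 0 0"

```text
time_s: 0.85
position: [0.2554, -0.3575, 0.248]
tool_rot: [[1.0, -0.001, -0.0], [-0.001, -1.0, 0.001], [-0.0, -0.001, -1.0]]
ft_force: [0.2, -0.4, -0.1]
grip_width: 0.0856
```

Request:
arm_command --rows "0 12 -31 0 0 0 0; 0 12 -31 0 0 0 0; 0 12 -31 0 0 0 0; 0 12 -31 0 0 0 0; 0 12 -31 0 0 0 0"

```text
time_s: 1.27
position: [0.3153, -0.2025, 0.2482]
tool_rot: [[1.0, -0.001, -0.0], [-0.001, -1.0, 0.0], [-0.0, -0.0, -1.0]]
ft_force: [0.2, -0.6, 0.1]
grip_width: 0.0854
```

Request:
arm_command --rows "0 12 -31 0 0 0 0; 0 12 -31 0 0 0 0; 0 12 -31 0 0 0 0; 0 12 -31 0 0 0 0; 0 12 -31 0 0 0 0"

```text
time_s: 1.68
position: [0.3754, -0.0475, 0.2483]
tool_rot: [[1.0, -0.0, -0.0], [-0.0, -1.0, 0.0], [-0.0, -0.0, -1.0]]
ft_force: [0.8, 0.1, 0.7]
grip_width: 0.0855
```

Request:
arm_command --rows "0 12 -31 0 0 0 0; 0 12 -31 0 0 0 0; 0 12 -31 0 0 0 0; 0 12 -31 0 0 0 0; 0 12 -31 0 0 0 0"

```text
time_s: 2.1
position: [0.4354, 0.1076, 0.2482]
tool_rot: [[1.0, 0.0, -0.0], [0.0, -1.0, -0.0], [-0.0, 0.0, -1.0]]
ft_force: [0.3, -0.4, 0.2]
grip_width: 0.0853
```

Request:
arm_command --rows "0 12 -31 0 0 0 0; 0 12 -31 0 0 0 0; 0 12 -31 0 0 0 0; 0 12 -31 0 0 0 0; 0 12 -31 0 0 0 0"

```text
time_s: 2.52
position: [0.4955, 0.2625, 0.2479]
tool_rot: [[1.0, 0.0, -0.001], [0.0, -1.0, -0.0], [-0.001, 0.0, -1.0]]
ft_force: [1.0, -0.7, -0.0]
grip_width: 0.0858
```

Request:
arm_command --rows "0 3 2 30 0 0 0; 0 0 0 30 0 0 0; 0 0 0 30 0 0 0; 0 0 0 0 0 0 0; 0 0 0 0 0 0 0"

```text
time_s: 2.93
position: [0.498, 0.2586, 0.1578]
tool_rot: [[1.0, -0.0, -0.003], [-0.0, -1.0, -0.001], [-0.003, 0.001, -1.0]]
ft_force: [-0.4, -0.2, 1.4]
grip_width: 0.0856
```

```bash
python3 - <<'E'
from h import *
t=eyes.get_image('top');s=eyes.get_image('side')
o=np.hstack([cv2.resize(t[192:258,165:231],(396,396),interpolation=3),cv2.resize(s[105:171,198:264],(396,396),interpolation=3)])
cv2.imwrite('pics/g1.png',o[:,:,::-1]);print(readout.observe()['position'],readout.observe()['q'].round())
E
```

```text
[0.49916992 0.25891152 0.1601759 ] [ 15.  27.  81.   0.  72. 105.]
```

View pics/g1.png

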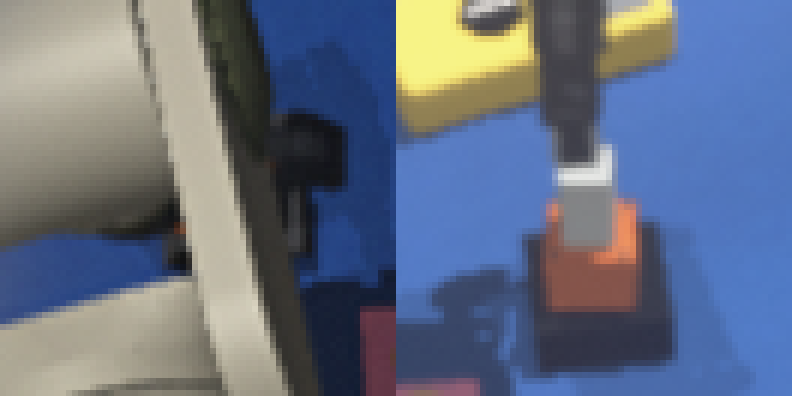

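Request:
arm_command --rows "0 0 -1.5 24 0 0 0; 0 0 0 24 0 0 0; 0 0 0 20 0 0 0; 0 0 0 0 0 0 0; 0 0 0 0 0 0 0"

```text
time_s: 3.45
position: [0.499, 0.2603, 0.0917]
tool_rot: [[1.0, -0.0, 0.001], [-0.0, -1.0, 0.0], [0.001, -0.0, -1.0]]
ft_force: [0.8, 0.5, 0.2]
grip_width: 0.0855
```

```bash
python3 - <<'E'
from h import *
print(proj('side',(.4992,.2174,.147)),'finger seen at',198+577/6, proj('side',(.499,.2605,.11)),'neck top seen',(198+(557+613)/2/6, 105+176/6))
print(readout.observe())
E
```

```text
[228.06676457 133.20127807] finger seen at 294.1666666666667 [228.7737512  132.13168385] neck top seen (295.5, 134.33333333333334)
{'time_s': 3.45, 'q': array([1.55007117e+01, 3.21512945e+01, 8.51940662e+01, 2.59886240e-03,
       6.25772366e+01, 1.05523716e+02]), 'qvel': array([ 0.09622638, -1.49650493, -1.4651925 ,  0.00652108,  0.18400704,
        0.04684528]), 'joint_efforts': array([-3.57514329e-02, -4.68928957e+01, -1.69109988e+01, -1.67036913e-03,
       -1.14957949e-01,  6.45592422e-05]), 'position': array([0.49900708, 0.26033877, 0.09170255]), 'tool_rot': array([[ 9.99999078e-01, -4.22102473e-04,  1.29103454e-03],
       [-4.22618992e-04, -9.99999831e-01,  3.99834412e-04],
       [ 1.29086555e-03, -4.00379659e-04, -9.99999087e-01]]), 'ft_force': array([0.81547674, 0.54226363, 0.22905534]), 'wrist_torque': array([ 0.03687118, -0.00993059,  0.03252423]), 'grip_width': 0.08549975951036069}
```

Request:
arm_command --rows "0.3 0.7 0 2 0 0 0; 0.6 0 0 0 0 0 0; 0.9 0 0 0 0 0 0; 1 0 0 0 0 0 0; 1 0 0 0 0 0 0" --squeeze 60

```text
time_s: 3.87
position: [0.4992, 0.2604, 0.089]
tool_rot: [[1.0, -0.0, 0.001], [-0.0, -1.0, 0.0], [0.001, -0.0, -1.0]]
ft_force: [-1.8, 2.3, 16.7]
grip_width: 0.0253
```

Request:
arm_command --rows "1 0 0 0 0 0 0; 1 0 0 0 0 0 0; 1 0 0 0 0 0 0; 1 0 0 0 0 0 0; 1 0 0 0 0 0 0"

```text
time_s: 4.28
position: [0.4993, 0.2603, 0.0891]
tool_rot: [[1.0, -0.0, 0.001], [-0.0, -1.0, 0.0], [0.001, -0.0, -1.0]]
ft_force: [-1.4, 0.2, 5.1]
grip_width: 0.0257
```

Request:
arm_command --rows "1 0 0 -8 0 0 0; 1 0 0 -16 0 0 0; 1 0 0 -24 0 0 0; 1 0 0 -22 0 0 0; 1 0 0 0 0 0 0"

```text
time_s: 4.7
position: [0.5005, 0.2607, 0.1624]
tool_rot: [[1.0, -0.0, 0.007], [-0.0, -1.0, 0.002], [0.007, -0.002, -1.0]]
ft_force: [0.6, 0.4, -2.3]
grip_width: 0.026
```

Request:
arm_command --rows "1 -8 24 0 0 0 0; 1 -8 27 0 0 0 0; 1 -8 27 0 0 0 0; 1 -8 27 0 0 0 0; 1 -8 27 0 0 0 0"

```text
time_s: 5.12
position: [0.4579, 0.1272, 0.1575]
tool_rot: [[1.0, 0.0, -0.002], [0.0, -1.0, -0.0], [-0.002, 0.0, -1.0]]
ft_force: [-0.0, -0.5, -3.8]
grip_width: 0.0257
```

Request:
arm_command --rows "1 -8 27 0 0 0 0; 1 -8 24 0 0 0 0; 1 -2 9 0 0 0 0; 1 0 0 0 0 0 0; 1 0 0 0 0 0 0"

```text
time_s: 5.53
position: [0.441, 0.0684, 0.158]
tool_rot: [[1.0, -0.001, -0.0], [-0.001, -1.0, 0.0], [-0.0, -0.0, -1.0]]
ft_force: [0.7, 0.6, -2.9]
grip_width: 0.0258
```

```bash
python3 - <<'E'
from h import *
t=eyes.get_image('top');s=eyes.get_image('side')
o=np.hstack([cv2.resize(t[210:276,235:301],(396,396),interpolation=3),cv2.resize(s[150:216,176:242],(396,396),interpolation=3)])
cv2.imwrite('pics/r1.png',o[:,:,::-1]);r=readout.observe();print(r['position'],r['ft_force'],r['wrist_torque'],r['grip_width'])
p=r['position']
for n in('top','side'): print(n,'tip',proj(n,p-[0,0,.084]),'contact',proj(n,(.4412,.0683,.04)),'bodybot',proj(n,p-[0,0,.059]))
E
```

```text
[0.44120269 0.06902738 0.15808538] [-1.5009602  -0.69768152 -3.15802312] [-0.05951211  0.05183957  0.0200562 ] 0.025520388533545907
top tip [268.82146274 241.59002432] contact [268.8510256  241.97743768] bodybot [268.99457749 241.28609343]
side tip [207.94800079 192.17851487] contact [209.10682596 200.14385494] bodybot [207.05837619 186.26819878]
```

View pics/r1.png

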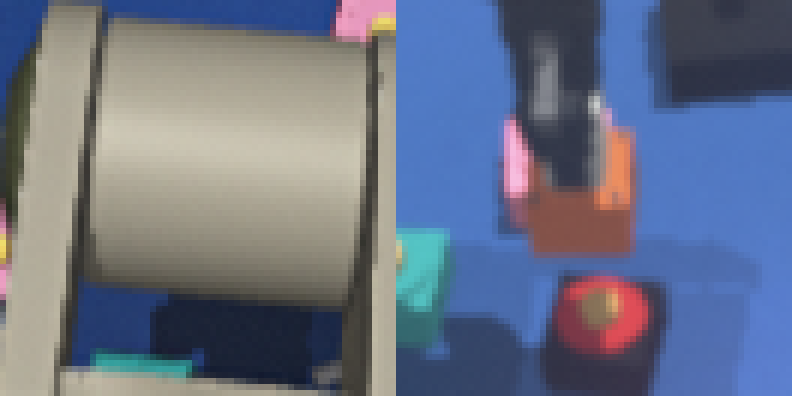

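```bash
python3 - <<'E'
from h import *
p=np.array([.4412,.069,.1581])
f=lambda q:((proj('side',q)-[176,150]+.5)*6-.5+[396,0]).round(1)
for d in((-.022,-.022,-.059),(.022,-.022,-.059),(-.022,-.022,-.024),(.022,-.022,-.024),(.022,.022,-.024)): print(d,f(p+d))
print('contact',f((.4412,.0683,.04)))
E
```

```text
(-0.022, -0.022, -0.059) [532.5 261.1]
(0.022, -0.022, -0.059) [633.9 257.4]
(-0.022, -0.022, -0.024) [523.4 209.7]
(0.022, -0.022, -0.024) [627.2 206. ]
(0.022, 0.022, -0.024) [629.4 128.3]
contact [597.1 303.4]
```

Request:
arm_command --rows "1 1 0.7 10 0 0 0; 1 0 0 12 0 0 0; 1 0 0 8 0 0 0; 1 0 0 0 0 0 0; 1 0 0 0 0 0 0"

```text
time_s: 6.05
position: [0.442, 0.0681, 0.1282]
tool_rot: [[1.0, 0.001, -0.001], [0.001, -1.0, 0.0], [-0.001, -0.0, -1.0]]
ft_force: [0.3, -0.5, -1.9]
grip_width: 0.0257
```

Request:
arm_command --rows "1 0 0 1.5 0 0 0; 1 0 0 1.5 0 0 0; 1 0 0 1 0 0 0; 1 0 0 0 0 0 0; 1 0 0 0 0 0 0"

```text
time_s: 6.47
position: [0.442, 0.0675, 0.1245]
tool_rot: [[1.0, -0.0, 0.0], [-0.0, -1.0, -0.0], [0.0, 0.0, -1.0]]
ft_force: [0.8, 0.9, -3.3]
grip_width: 0.0256
```

```bash
python3 - <<'E'
from h import *
F=[]
for i in range(6):
    s=eyes.get_image('side');r=readout.observe();F.append(r['ft_force'])
print(np.mean(F,0),np.std(F,0),r['position'],r['wrist_torque'])
crop('side',176,150,242,216,6,'x',s)
E
```

```text
[-0.03153705 -0.13441165 -3.31694939] [0.4874227  0.34424548 0.53317266] [0.44205049 0.06753014 0.12437335] [ 0.08551603 -0.00060118  0.02345265]
```

Request:
arm_command --rows "1 0 -0.5 1 0 0 0; 1 0 0 1 0 0 0; 1 0 0 0 0 0 0; 1 0 0 0 0 0 0; 1 0 0 0 0 0 0"

```text
time_s: 7.18
position: [0.4421, 0.068, 0.1224]
tool_rot: [[1.0, -0.0, 0.0], [-0.0, -1.0, -0.0], [0.0, 0.0, -1.0]]
ft_force: [0.3, -0.6, -1.7]
grip_width: 0.0254
```

Request:
arm_command --rows "1 0 0 1 0 0 0; 1 0 0 1 0 0 0; 1 0 0 0 0 0 0; 1 0 0 0 0 0 0; 1 0 0 0 0 0 0"

```text
time_s: 7.6
position: [0.4421, 0.068, 0.1204]
tool_rot: [[1.0, -0.0, 0.0], [-0.0, -1.0, -0.0], [0.0, 0.0, -1.0]]
ft_force: [1.2, -0.2, -0.6]
grip_width: 0.0257
```

```bash
cat > f.py <<'E'
from h import *
F=[];T=[]
for i in range(5):
    s=eyes.get_image('side');r=readout.observe();F.append(r['ft_force']);T.append(r['wrist_torque'])
print(np.mean(F,0).round(2),np.std(F,0).round(2),r['position'].round(4),np.mean(T,0).round(3),r['grip_width'],r['time_s'])
E
python3 f.py
```

```text
[ 0.11 -0.56 -0.41] [0.77 0.42 0.69] [0.4421 0.0681 0.1204] [-0.22  -0.108 -0.005] 0.025248130144407865 7.85
```

Request:
arm_command --rows "1 0 0 0.5 0 0 0; 1 0 0 0 0 0 0; 1 0 0 -6 0 0 0; 1 0 0 -14 0 0 0; 1 0 0 -12 0 0 0"

```text
time_s: 8.27
position: [0.4415, 0.0683, 0.1522]
tool_rot: [[1.0, -0.0, -0.002], [-0.0, -1.0, 0.001], [-0.002, -0.001, -1.0]]
ft_force: [0.4, 0.6, -3.3]
grip_width: 0.0255
```

Request:
arm_command --rows "1 20 -5 0 0 0 0; 1 30 -7 0 0 0 0; 1 30 -7 0 0 0 0; 1 30 -8 0 0 0 0; 1 30 -8 0 0 0 0"

```text
time_s: 8.68
position: [0.5828, 0.1037, 0.1518]
tool_rot: [[1.0, -0.0, -0.001], [-0.0, -1.0, 0.0], [-0.001, -0.0, -1.0]]
ft_force: [0.7, -0.9, -2.3]
grip_width: 0.0253
```

Request:
arm_command --rows "1 30 -7 0 0 0 0; 1 10 -3 0 0 0 0; 1 0 0 0 0 0 0; 1 0 0 0 0 0 0; 1 0 0 0 0 0 0"

```text
time_s: 9.1
position: [0.6209, 0.113, 0.1516]
tool_rot: [[1.0, -0.0, -0.002], [-0.0, -1.0, 0.0], [-0.002, -0.0, -1.0]]
ft_force: [-0.6, 0.7, -3.3]
grip_width: 0.0256
```

```bash
python3 f.py; python3 - <<'E'
from h import *
t=eyes.get_image('top');s=eyes.get_image('side')
o=np.hstack([cv2.resize(t[150:216,219:285],(396,396),interpolation=3),cv2.resize(s[140:206,242:308],(396,396),interpolation=3)])
cv2.imwrite('pics/b1.png',o[:,:,::-1]);p=readout.observe()['position']
f=lambda q:((proj('side',q)-[242,140]+.5)*6-.5+[396,0]).round(1)
g=lambda q:((proj('top',q)-[219,150]+.5)*6-.5).round(1)
for d in((-.022,-.022,-.059),(.022,-.022,-.059),(.022,-.022,-.024),(.022,.022,-.024)): print(d,f(p+d))
print('contact',f((.6222,.1127,.04)),g((.6222,.1127,.04)))
E
```

```text
[-0.03 -0.12 -2.95] [0.63 0.41 0.22] [0.6216 0.1129 0.1522] [0.016 0.029 0.026] 0.02568434622838995 9.35
(-0.022, -0.022, -0.059) [546.1 238.1]
(0.022, -0.022, -0.059) [644.1 234.6]
(0.022, -0.022, -0.024) [647.1 182.9]
(0.022, 0.022, -0.024) [639.4 109.4]
contact [590.4 274.2] [203.6 187.8]
```

View pics/b1.png

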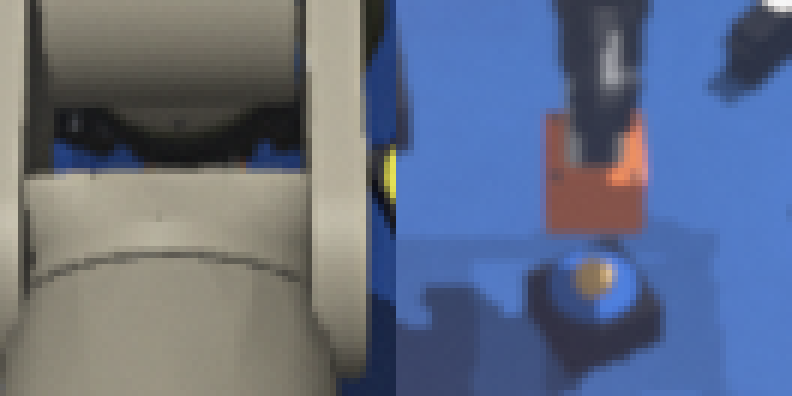

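Request:
arm_command --rows "1 1.3 0.5 8 0 0 0; 1 0 0 10 0 0 0; 1 0 0 6 0 0 0; 1 0 0 0 0 0 0; 1 0 0 1 0 0 0"

```text
time_s: 9.87
position: [0.6232, 0.1125, 0.1262]
tool_rot: [[1.0, -0.0, -0.001], [-0.0, -1.0, 0.0], [-0.001, -0.0, -1.0]]
ft_force: [0.0, 0.6, -1.9]
grip_width: 0.0256
```

Request:
arm_command --rows "1 0 0 2 0 0 0; 1 0 0 2 0 0 0; 1 0 0 2 0 0 0; 1 0 0 1 0 0 0; 1 0 0 0 0 0 0"

```text
time_s: 10.28
position: [0.6235, 0.1125, 0.12]
tool_rot: [[1.0, -0.0, 0.001], [-0.0, -1.0, 0.0], [0.001, -0.0, -1.0]]
ft_force: [0.1, 1.1, 0.3]
grip_width: 0.0257
```

```bash
python3 f.py
```

```text
[ 0.85  0.14 -0.27] [0.46 0.73 0.42] [0.6235 0.1125 0.1201] [ 0.037 -0.059  0.002] 0.025679453285126667 10.5333
```

Request:
arm_command --rows "1 0 0 0.5 0 0 0; 1 0 0 -8 0 0 0; 1 0 0 -16 0 0 0; 1 0 0 -18 0 0 0; 1 0 0 -18 0 0 0"

```text
time_s: 10.95
position: [0.6229, 0.1125, 0.1799]
tool_rot: [[1.0, -0.0, -0.002], [-0.0, -1.0, -0.0], [-0.002, 0.0, -1.0]]
ft_force: [0.7, 0.7, -2.9]
grip_width: 0.0256
```

Request:
arm_command --rows "1 -6 15 0 0 0 0; 1 -10 30 0 0 0 0; 1 -11 31 0 0 0 0; 1 -11 31 0 0 0 0; 1 -11 31 0 0 0 0"

```text
time_s: 11.37
position: [0.5733, -0.0265, 0.1795]
tool_rot: [[1.0, 0.0, -0.001], [0.0, -1.0, 0.0], [-0.001, -0.0, -1.0]]
ft_force: [-0.1, -0.7, -2.9]
grip_width: 0.0257
```

Request:
arm_command --rows "1 -11 31 0 0 0 0; 1 -11 31 0 0 0 0; 1 -11 31 0 0 0 0; 1 -11 31 0 0 0 0; 1 -11 31 0 0 0 0"

```text
time_s: 11.78
position: [0.5183, -0.1817, 0.1796]
tool_rot: [[1.0, -0.0, -0.001], [-0.0, -1.0, 0.0], [-0.001, -0.0, -1.0]]
ft_force: [1.0, -0.6, -2.6]
grip_width: 0.0254
```

Request:
arm_command --rows "1 -8 24 0 0 0 0; 1 -4 11 0 0 0 0; 1 0 0 0 0 0 0; 1 0 0 0 0 0 -0.7; 1 0 0 0 0 0 0"

```text
time_s: 12.2
position: [0.5075, -0.2143, 0.1794]
tool_rot: [[1.0, 0.014, -0.0], [0.014, -1.0, 0.001], [-0.0, -0.001, -1.0]]
ft_force: [-0.8, 0.3, -2.6]
grip_width: 0.0252
```

```bash
python3 f.py
```

```text
[ 0.24 -0.04 -2.87] [0.58 0.34 0.14] [ 0.5075 -0.2147  0.1794] [-0.007 -0.024 -0.014] 0.02582126153134298 12.45
```

Request:
arm_command --rows "1 -3 3 14 0 0 0; 1 0 0 20 0 0 0; 1 0 0 20 0 0 0; 1 0 0 14 0 0 0; 1 0 0 5.5 0 0 0"

```text
time_s: 12.87
position: [0.5037, -0.2176, 0.1039]
tool_rot: [[1.0, 0.012, -0.003], [0.012, -1.0, 0.002], [-0.003, -0.002, -1.0]]
ft_force: [0.2, -0.2, -3.2]
grip_width: 0.0256
```

```bash
python3 f.py;  python3 - <<'E'
from h import *
t=eyes.get_image('top');s=eyes.get_image('side')
o=np.hstack([cv2.resize(t[190:256,335:401],(396,396),interpolation=3),cv2.resize(s[255:321,200:266],(396,396),interpolation=3)])
cv2.imwrite('pics/n1.png',o[:,:,::-1])
E
```

```text
[ 0.05  0.02 -2.88] [0.25 0.31 0.76] [ 0.5048 -0.2187  0.1069] [-0.011  0.013 -0.007] 0.025471633602627667 13.1167
```

View pics/n1.png

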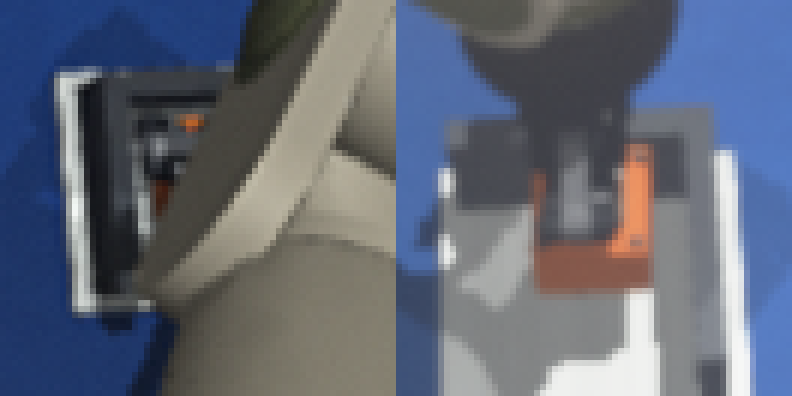

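Request:
arm_command --rows "1 4 -4 0 0 0 0; 1 4 -4 0 0 0 0; 1 3 -3 0 0 0 0; 1 0 0 0 0 0 0; 1 0 0 0 0 0 0"

```text
time_s: 13.63
position: [0.5154, -0.207, 0.1058]
tool_rot: [[1.0, 0.013, 0.0], [0.013, -1.0, -0.0], [0.0, 0.0, -1.0]]
ft_force: [-0.0, 0.5, -2.6]
grip_width: 0.0251
```

```bash
python3 f.py
```

```text
[ 0.07 -0.53 -2.75] [0.66 0.55 0.41] [ 0.5151 -0.2074  0.1058] [-0.013  0.012 -0.006] 0.025322080975566406 13.8833
```

Request:
arm_command --rows "1 1 0 0 0 0 0; 1 1 0 0 0 0 0; 1 1 0 0 0 0 0; 1 0 0 0 0 0 0; 1 0 0 0 0 0 0"

```text
time_s: 14.3
position: [0.5182, -0.2073, 0.1058]
tool_rot: [[1.0, 0.012, -0.0], [0.012, -1.0, -0.0], [-0.0, 0.0, -1.0]]
ft_force: [-0.5, 1.1, -2.8]
grip_width: 0.025
```

```bash
python3 f.py
```

```text
[-0.29  0.18 -3.01] [0.59 0.27 0.32] [ 0.5181 -0.2073  0.1058] [-0.03  -0.006  0.013] 0.025857944045075826 14.55
```

Request:
arm_command --rows "1 0.7 0 0 0 0 0; 1 0.7 0 0 0 0 0; 1 0 0 0 0 0 0; 1 0 0 0 0 0 0" --squeeze 120

```text
time_s: 14.88
position: [0.5188, -0.2073, 0.1059]
tool_rot: [[1.0, 0.012, -0.002], [0.012, -1.0, 0.0], [-0.002, -0.0, -1.0]]
ft_force: [-4.6, -0.6, 0.1]
grip_width: 0.0247
```

```bash
python3 f.py
```

```text
[-5.28 -0.75  0.58] [0.26 0.44 0.31] [ 0.5188 -0.2073  0.1058] [-0.068  0.968  0.083] 0.024940610085472978 15.1333
```

Request:
arm_command --rows "1 0 -1 0 0 0 0; 1 0 -1 0 0 0 0; 1 0 0 0 0 0 0; 1 0 0 0 0 0 0"

```text
time_s: 15.47
position: [0.5189, -0.2062, 0.1058]
tool_rot: [[1.0, 0.012, -0.002], [0.012, -1.0, -0.002], [-0.002, 0.002, -1.0]]
ft_force: [-5.0, -4.2, -1.9]
grip_width: 0.0247
```

```bash
python3 f.py
```

```text
[-5.08 -4.71 -2.54] [0.53 0.57 0.44] [ 0.5189 -0.2062  0.1058] [-0.928  0.986  0.123] 0.024644906053672783 15.7167
```

Request:
arm_command --rows "1 0 0 0 0.1 0.1 -0.3; 1 0 0 0 0 0 -0.3; 1 0 0 0 0 0 0; 1 0 0 0 0 0 0"

```text
time_s: 16.05
position: [0.519, -0.2061, 0.1058]
tool_rot: [[1.0, 0.023, 0.0], [0.023, -1.0, 0.0], [0.0, -0.0, -1.0]]
ft_force: [-4.4, -4.3, -2.9]
grip_width: 0.0253
```

```bash
python3 f.py
```

```text
[-4.53 -4.35 -2.54] [0.37 0.84 0.18] [ 0.519  -0.2061  0.1057] [-0.853  0.884  0.069] 0.02495545862683525 16.3
```

Request:
arm_command --rows "1 0.3 -0.3 0 0 0 0; 1 0.3 -0.3 0 0 0 0; 1 0 0 0 0 0 0; 1 0 0 0 0 0 0"

```text
time_s: 16.63
position: [0.5191, -0.206, 0.1057]
tool_rot: [[1.0, 0.023, -0.001], [0.023, -1.0, -0.001], [-0.001, 0.001, -1.0]]
ft_force: [-7.5, -6.7, -2.6]
grip_width: 0.025
```

```bash
python3 f.py
```

```text
[-6.83 -6.47 -1.56] [0.65 0.4  0.19] [ 0.5191 -0.206   0.1057] [-1.413  1.377  0.183] 0.02448539618280893 16.8833
```

Request:
arm_command --rows "1 0 0 0 0 0 -0.3; 1 0 0 0 0 0 -0.3; 1 0 0 0 0 0 0; 1 0 0 0 0 0 0"

```text
time_s: 17.22
position: [0.5192, -0.2058, 0.1057]
tool_rot: [[0.999, 0.033, -0.001], [0.033, -0.999, -0.0], [-0.001, 0.0, -1.0]]
ft_force: [-6.2, -5.6, -2.1]
grip_width: 0.0249
```

```bash
python3 f.py
```

```text
[-6.24 -6.3  -2.69] [0.14 0.38 0.29] [ 0.5193 -0.2058  0.1057] [-1.219  1.227  0.093] 0.024654152761173994 17.4667
```

Request:
arm_command --rows "1 0 0 0 0 0 -0.3; 1 0 0 0 0 0 -0.3; 1 0 0 0 0 0 0; 1 0 0 0 0 0 0"

```text
time_s: 17.8
position: [0.5194, -0.2057, 0.1057]
tool_rot: [[0.999, 0.044, -0.0], [0.044, -0.999, 0.0], [-0.0, -0.0, -1.0]]
ft_force: [-5.9, -5.2, -2.0]
grip_width: 0.0247
```

```bash
python3 f.py
```

```text
[-5.09 -5.23 -2.11] [0.27 0.36 0.57] [ 0.5194 -0.2057  0.1057] [-1.012  1.055  0.064] 0.02466124353387254 18.05
```

Request:
arm_command --rows "1 0 0 0 0 0 -0.3; 1 0 0 0 0 0 -0.3; 1 0 0 0 0 0 0; 1 0 0 0 0 0 0"

```text
time_s: 18.38
position: [0.5193, -0.2057, 0.1057]
tool_rot: [[0.999, 0.053, -0.0], [0.053, -0.999, 0.0], [-0.0, -0.0, -1.0]]
ft_force: [-5.8, -4.9, -2.0]
grip_width: 0.0248
```

```bash
python3 f.py
```

```text
[-5.64 -5.37 -2.09] [0.43 0.48 0.4 ] [ 0.5193 -0.2057  0.1057] [-1.072  1.086 -0.177] 0.024913184074993187 18.6333
```

Request:
arm_command --rows "1 0 0 0 0 0 -0.3; 1 0 0 0 0 0 -0.3; 1 0 0 0 0 0 0; 1 0 0 0 0 0 0"

```text
time_s: 18.97
position: [0.5192, -0.2058, 0.1057]
tool_rot: [[0.998, 0.064, -0.001], [0.064, -0.998, -0.0], [-0.001, 0.0, -1.0]]
ft_force: [-6.1, -5.9, -1.9]
grip_width: 0.0247
```

```bash
python3 f.py;  python3 - <<'E'
from h import *
t=eyes.get_image('top');s=eyes.get_image('side');np.save('s2.npy',s)
o=np.hstack([cv2.resize(t[200:240,345:385],(400,400),interpolation=3),cv2.resize(s[265:305,215:255],(400,400),interpolation=3)])
cv2.imwrite('pics/n2.png',o[:,:,::-1])
E
```

```text
[-6.33 -5.99 -2.33] [0.26 0.28 0.36] [ 0.5192 -0.2059  0.1057] [-1.253  1.239 -0.25 ] 0.024951428248437463 19.2167
```

View pics/n2.png

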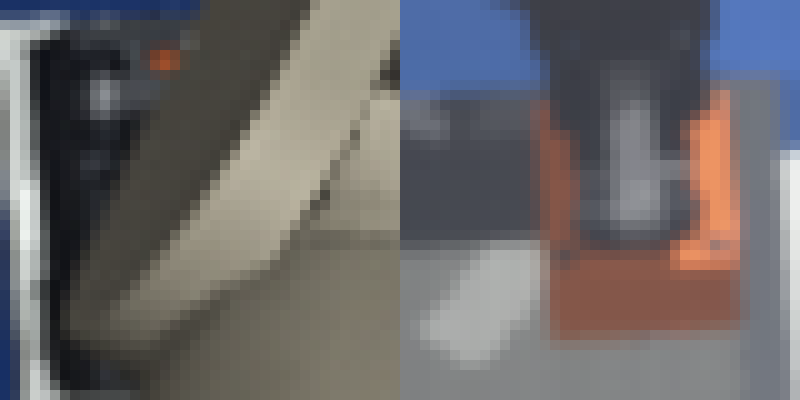

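Request:
arm_command --rows "1 0 0 0 0 0 0.5; 1 0 0 0 0 0 0.5; 1 0.5 -0.5 0 0.05 0.05 0; 1 0.5 -0.5 0 0.05 0.05 0; 1 0 0 0 0 0 0"

```text
time_s: 19.73
position: [0.5195, -0.2055, 0.1057]
tool_rot: [[0.999, 0.047, -0.001], [0.047, -0.999, 0.0], [-0.001, -0.0, -1.0]]
ft_force: [-10.2, -9.5, -0.5]
grip_width: 0.0246
```

```bash
python3 f.py
```

```text
[-10.01  -9.89  -1.35] [0.27 0.41 0.25] [ 0.5195 -0.2055  0.1057] [-1.981  1.953  0.025] 0.024686681450885328 19.9833
```

Request:
arm_command --rows "1 0.3 -0.3 0 0.03 0.03 0; 1 0 0 0 0 0 0; 1 0 0 0 0 0 0; 1 0 0 0 0 0 0; 1 0 0 0 0 0 0"

```text
time_s: 20.4
position: [0.5196, -0.2055, 0.1057]
tool_rot: [[0.999, 0.047, -0.001], [0.047, -0.999, 0.0], [-0.001, -0.0, -1.0]]
ft_force: [-12.9, -10.9, -1.0]
grip_width: 0.0248
```

```bash
python3 f.py; python3 -c "
from h import *
print(readout.observe()['tool_rot'].round(4))"
```

```text
[-11.86 -11.35  -0.8 ] [0.35 0.33 0.39] [ 0.5196 -0.2055  0.1057] [-2.282e+00  2.188e+00 -1.000e-03] 0.024924310898549896 20.65
[[ 9.989e-01  4.700e-02 -6.000e-04]
 [ 4.700e-02 -9.989e-01  3.000e-04]
 [-6.000e-04 -3.000e-04 -1.000e+00]]
```

Both sides are seated at about 11–12 N with no yaw moment, and the head is upright and gripped. I'm handing it in.

```bash
python3 -c "
from h import *
print(env.close_job())"
```

```text
the job is handed in; nothing more can be done
None
```

I took the head out of its stand by the neck and touched it down on the red contact, then the blue. I then pressed it into the setting corner and handed the job in at 20.7 s, still gripping and pressing with a commanded squeeze of 120 N.

- **Contacts:** At the last reading before the final 0.5 mm of press, the vertical force had risen by about 2.7 N on each. That means roughly 3.5 mm of give, and both contacts met the tip at about the same arm height.
- **Centring:** This rests on camera estimates good to about 2 mm. The body hid the tip in the side view and the arm blocked the top view, so I never saw the touch points directly.
- **Corner:** The last check showed 11.9 N against the far fence and 11.4 N against the left one, with almost no twisting moment about the vertical.
- **Yaw:** The forces showed the nest turned about 2.7°, while the pictures had suggested 0–1.4°. I trusted the forces and turned the head to match.
- **Upright:** The tool was upright to within 0.05°. I judged the sides flat top to bottom only from the forces, not from a picture.
- **Tip height:** It works out at about 12 mm above the plate. That is calculated from the grasp height rather than seen.

I did not touch the yellow contact or the bystanders on any planned path, but I took no final picture of the whole bench to confirm it.

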